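Start up the gluing table

ROBOT

A 6-joint arm with a two-finger parallel gripper is mounted at the origin on the work surface. World frame = base frame: x ahead of the robot, y to its left, z up, the work surface at z = 0. Lengths are in m, angles in rad, forces in N, time in s.
With the tool pointing down it reaches from about 0.375 to 0.9 m from the base axis. Payload 3.1 kg.
Tool frame: the origin (TCP) lies midway between the tips of the shut fingers; the grasp point (between the pads) lies 19 mm behind it (manip.pinch_z is the distance from the TCP to the grasp point, in m); z points along the fingers, y is the line along which they close (so a half turn about z gives the same grasp; the last joint's range is limited). The gripper opens to 85 mm and grips with 20 to 120 N. Pads are 22 mm wide; open, the fingers measure 114 mm over their backs; the gripper's body (76 mm by 85 mm) begins 54 mm behind the grasp point. The pads swing forward as they close: fully open they stand 13 mm farther back than shut.
Start: joints at [0.951, 0.527, 1.433, -0, 1.181, -0.178], TCP at [0.267, 0.565, 0.231] pointing down, gripper open.
Joint ranges: [-3.08, 3.08], [-0.75, 2.2], [0.22, 2.44], [-1.43, 4.57], [0, 2.65], [-2.85, 2.85]. Speed limits (rad/s): [2.79, 2.79, 3.14, 3.14, 3.14, 3.14].

INTERFACE

Orientations are given as a unit quaternion [x, y, z, w].
In Python, from bench import readout, cams, job, models, manip gives the robot as it stands. The module is installed in compiled form; this text tells all that it offers.
- The arm moves only by the tool play_rows, never from a script. Its argument "commands" is a list of rows, each a list of 5 numbers: the closure, from 0 (fully open) to 1 (shut), then the shift along the tool's x, y, z in m, then the turn about the tool's z in rad. In form: [[claw, x, y, z, turn], ...]. A call has exactly 5 rows; each row shifts and turns the commanded pose from where the row before left it, along the tool's axes as they then stand; what a row does not reach is not made up. A row lasts 1/8 s, in which the tool goes at most 62.5 mm and 10.7 degrees, less where a joint would pass 70% of its speed; a pose out of reach is approached as far as the arm can. A call is refused whole if a number of a shift passes 0.0625 or a number of a turn 0.188, either way. A call with a gripper value outside its range is refused whole. The fingers move at their own pace and stop on an object; "squeeze" is the grip in N (left out, the last holds). Time passes only in rows, so rows that do not move let the fingers close, or fill a call up. It gives the time, the measured TCP pose, the force, the opening and the grip force at its end, in the units of the state.
- readout.read_state(): the state, without advancing time (a new reading comes with each control period).
- cams.capture(name): name is "scene" or "top" or "wrist"; returns a dict with "image" (400x640x3 uint8, blue, green, red), "fx", "fy", "cx", "cy" (pixels), "camera_from_world" (4x4, takes a point from world to camera coordinates). Camera axes: x right, y down, z forward; pixel columns grow to the right and rows downward; lengths in m; the calibration is good to about 2 mm. A picture is of the moment at which its call begins. There is no depth.
- job.close_job(): hands the job in; it is judged then, once.
Trained networks look in a picture, given as the dict that the camera call returned (one of the last four; its "shot" number tells which), for a name from the list of things; names that differ only in an ending like _2 or _b are one class to them, and where a whole thing is asked for, a point or a joint stands for the part that bears it (a point fixed in the world has none). Each returns a list of dicts, best first, with "conf" (0 to 1); they miss things now and then, are a little off and sometimes report something else, mostly with a low value. They report only what shows in the picture. A call takes as long as a camera call. They do not tell look-alikes from the thing itself.
- models.masks_of(picture, query): "pixels" (400x640 bool, what is visible of it).
- models.pinpoint(picture, query): "at" ([x, y, z] in m, in world coordinates, good to about 4 mm: a listed point, or the origin of a listed thing).
The state is a dict: "clock": time; "joint_pos": joint angles; "dq": joint speeds; "joint_torque": joint torques, N m; "eef_pos": TCP position; "tool_rot": TCP orientation; "wrist_force": force on the tool from outside, world axes, zero at the start; "wrist_torque": the same for the moment, N m; "gripper_width": finger opening in m; "grasp_force": force on a finger pad.
Only numpy, scipy, OpenCV 4.12 (cv2) and the standard library are available. Lean on these libraries where they do the work, as an engineer would, in place of code of your own. Each camera call takes 0.05 s, during which the arm holds its last target. There are 200 camera calls.

TASK

Start up the gluing table for the next group: press the big rocker on the power block over to on (its raised end fully down), then press the round button on the fume fan fully down, and last press the long key on the glue pot fully down. Keep to that order and leave all three switched on; the small rocker on the power block stays as it is. Only press: do not lift or shift the fan, the pot or any of the craft things standing around.

Things in the scene. Friction and masses are not known exactly. Their poses are not given: they have to be found in the camera images.
- power_block: White power block fixed to the table, 80 (its x) x 150 (its y) x 40 mm high (z), with sockets in its long sides and two black rockers on its flat top. Origin: centre of its underside. Yaw within 0.5 rad of zero; it, the fan and the pot swap places from run to run.
- main_press (a point): Point to press: middle line of the top face of the big black rocker, 21 mm from its pivot towards block +x, the end raised while off. Rocker 60 mm (block x) x 40 mm (block y); pivot along block y at block (0, 32, 46) mm, top face 6 mm above it. The point is 56 mm above the table when off, 47 mm when on. Its frame tilts with the rocker.
- main_rocker (a joint): Tilt of the big rocker, rad: 0 = off (block +x end raised), 0.44 = fully on (that end down, the other up). It starts off, 0 to 0.05. Only friction of about 0.04 N m (2 to 5 N at the press point) holds it: it stays where it is left.
- spare_top (a point): Centre of the top face of the small black rocker, 40 mm (block x) x 16 mm (block y), at block (0, -45) mm, about 52 mm above the table. To be left alone.
- spare_rocker (a joint): Tilt of the small rocker, rad, 0 = off, 0.44 = on; it starts on (0.38 to 0.44), and must stay on.
- fume_fan: Grey box-shaped fume fan standing loose on the table, 110 x 110 x 95 mm high, 0.9 to 1.5 kg, with round grilles front and back. Origin: centre of its underside; z up. Yaw within 0.5 rad of zero.
- fan_press (a point): Centre of the top of the fan's round black push button, 30 mm across, on top of the box 15 mm from its centre towards fan -x. It stands 10 mm proud (105 mm above the table) and is pressed straight down.
- fan_button (a joint): Travel of the round button, m: 0 = up (off), 0.006 = fully down (on). Starts 0 to 0.0008. It has no spring: friction of about 3 N holds it where it is pushed.
- glue_pot: White glue pot standing loose on the table, 110 (its x) x 140 (its y) x 55 mm high, 1.0 to 1.8 kg; a round steel lid 76 mm across, with a knob reaching 88 mm above the table, sits fixed on it at pot y = +28 mm. Origin: centre of its underside; z up. Yaw within 0.5 rad of zero.
- heat_press (a point): Centre of the top of the pot's long black key, 50 mm (pot x) x 18 mm (pot y), at pot y = -43 mm beside the lid. It stands 10 mm proud (65 mm above the table) and is pressed straight down.
- heat_key (a joint): Travel of the long key, m: 0 = up (off), 0.006 = fully down (on). Starts 0 to 0.0008. It has no spring: friction of about 3 N holds it where it is pushed.
- wood_slice: Loose round slice of a branch, 66 mm across, 14 mm thick, lying on the table. Origin: centre of its underside. Bystander.
- mug: Loose white mug, 72 mm across, 85 mm high, handle at its +y. Origin: centre of its underside. Bystander.
- jar: Loose clear closed jar, 60 mm across, 80 mm high. Origin: centre of its underside. Bystander.
- glue_gun: Loose blue cordless glue gun lying on its side: barrel 145 mm long along its x, 30 mm high, handle 80 mm towards its -y. Origin: under the middle of the barrel. Bystander.
Mind the look-alikes: they are no part of the job. Leave any yellow look-alike of the fume_fan alone.

How it is judged:
By the outcome, as a careful person would: the job done as asked, in the order asked, and still so for the second after the job is handed in, with the robot touching nothing.
It also fails if it takes over 45 s, if anything falls off the work surface, if the arm or the gripper's body presses on something with over 40 N, if the wrist force passes 120 N, or if a joint passes its speed limit or range.

## Working session

There is one attempt and no reset: what is moved stays moved. The work goes in short steps, Python scripts to look and compute and a tool call to move; the robot and the scene stay as the last step left them, time stands still between calls to the robot, and variables do not carry over. Pictures are saved under pics/ and viewed, at most 10 in all, crops included, and the job is handed in when it is done.

Besides the shell and the picture viewer there is one more tool, called after "Call:" in YAML: its name, and indented under it one key for each argument. play_rows: Moves the arm, as the interface text tells. Its arguments: {"type":"object","properties":{"commands":{"type":"array"},"squeeze":{"type":"number"}},"required":["commands"]}

```bash
mkdir -p pics
python3 - <<'E'
from bench import readout,cams,models
import cv2,numpy as np
s=readout.read_state();print({k:np.round(v,3) for k,v in s.items()})
for c in ['top','scene']:
    p=cams.capture(c);cv2.imwrite(f'pics/{c}0.png',p['image'])
    for q in ['main_press','spare_top','fan_press','heat_press','power_block','fume_fan','glue_pot','mug','jar','glue_gun','wood_slice']:
        print(c,q,[(np.round(d['at'],3).tolist(),round(d['conf'],2)) for d in models.pinpoint(p,q)][:3])
E
```

```text
{'clock': np.float64(0.0), 'joint_pos': array([ 0.951,  0.528,  1.434,  0.   ,  1.181, -0.179]), 'dq': array([ 0.   , -0.   , -0.002,  0.   , -0.001,  0.001]), 'joint_torque': array([ 1.0000e-03, -4.4235e+01, -1.7803e+01, -0.0000e+00,  8.0000e-03,
       -0.0000e+00]), 'eef_pos': array([0.267, 0.564, 0.23 ]), 'tool_rot': array([ 0.219,  0.976, -0.001, -0.   ]), 'wrist_force': array([0.113, 0.142, 0.304]), 'wrist_torque': array([ 0.039, -0.001, -0.072]), 'grasp_force': np.float64(0.0), 'gripper_width': np.float64(0.085)}
top main_press [([0.514, 0.288, 0.054], 0.83)]
top spare_top [([0.47, 0.236, 0.052], 0.39)]
top fan_press [([0.507, -0.467, 0.101], 0.57), ([0.471, -0.266, 0.103], 0.41), ([0.65, -0.312, 0.106], 0.39)]
top heat_press [([0.603, -0.012, 0.06], 0.54)]
top power_block [([0.486, 0.273, -0.002], 0.85)]
top fume_fan [([0.478, -0.266, 0.004], 0.89), ([0.516, -0.455, -0.003], 0.8), ([0.483, 0.272, -0.002], 0.7)]
top glue_pot [([0.591, 0.028, 0.001], 0.85)]
top mug [([0.738, 0.139, -0.0], 0.58)]
top jar [([0.756, -0.164, -0.0], 0.68)]
top glue_gun [([0.786, -0.012, 0.004], 0.6)]
top wood_slice [([0.359, -0.152, -0.001], 0.74)]
scene main_press [([0.516, 0.291, 0.053], 0.84)]
scene spare_top [([0.468, 0.229, 0.05], 0.53)]
scene fan_press [([0.508, -0.464, 0.107], 0.62), ([0.469, -0.266, 0.104], 0.58)]
scene heat_press [([0.603, -0.013, 0.065], 0.49)]
scene power_block [([0.486, 0.272, -0.004], 0.81)]
scene fume_fan [([0.514, -0.454, 0.002], 0.73), ([0.65, -0.323, 0.001], 0.65), ([0.481, -0.266, 0.003], 0.6)]
scene glue_pot [([0.593, 0.025, -0.0], 0.87)]
scene mug [([0.736, 0.143, -0.001], 0.81)]
scene jar [([0.749, -0.165, 0.003], 0.81), ([0.486, 0.272, -0.005], 0.7)]
scene glue_gun [([0.788, -0.005, 0.001], 0.75), ([0.486, 0.273, -0.004], 0.55)]
scene wood_slice [([0.36, -0.148, -0.002], 0.63)]
```

View pics/top0.png

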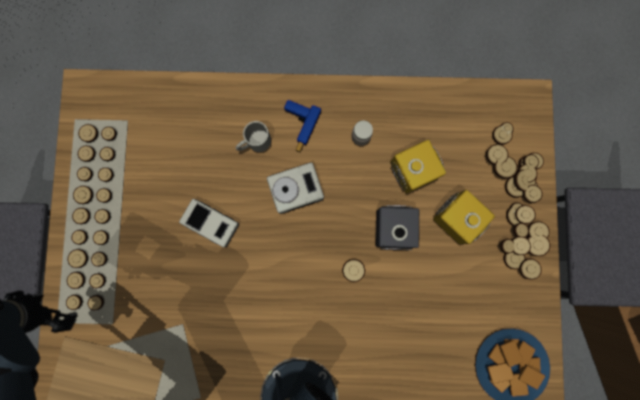

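View pics/scene0.png

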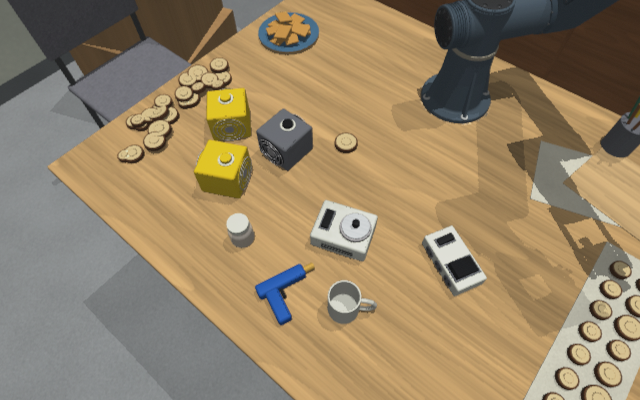

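The grey fan is the one at pixel (398,228) in the top view, with yellow look-alikes at (418,165) and (465,217). The block is at (209,222) with its big rocker on the left, and the pot is at (295,187) with its key at (309,182). Tool x already lies along the block's x axis, so I'll go there with the fingers shut.

Call:
play_rows:
  commands:
    - [1,-0.048,-0.02,0,0]
    - [1,-0.048,-0.02,0,0]
    - [1,-0.048,-0.02,0,0]
    - [1,-0.048,-0.02,0,0]
    - [1,-0.048,-0.02,0,0]

```text
clock: 1.82
eef_pos: [0.4425, 0.3707, 0.2315]
tool_rot: [0.219, 0.976, 0.0, 0.0]
wrist_force: [0.4, 1.1, -1.2]
gripper_width: -0.0001
grasp_force: 0.0
```

```bash
cat > h.py <<'E'
from bench import readout,cams,models,job
import cv2,numpy as np
from scipy.spatial.transform import Rotation as R
def st():
    s=readout.read_state();print('t',round(float(s['clock']),2),'tcp',np.round(s['eef_pos'],4),'F',np.round(s['wrist_force'],1),'w',round(float(s['gripper_width']),3));return s
def delta(t):
    s=st();M=R.from_quat(s['tool_rot']).as_matrix();print('toolx',np.degrees(np.arctan2(M[1,0],M[0,0])).round(1),'delta',np.round(M.T@(np.array(t)-s['eef_pos']),4))
def see(c,qs,f=None):
    p=cams.capture(c)
    if f: cv2.imwrite(f'pics/{f}.png',p['image'])
    for q in qs: print(c,q,[(np.round(d['at'],4).tolist(),round(d['conf'],2)) for d in models.pinpoint(p,q)][:3])
    return p
E
python3 - <<'E'
from h import *
see('wrist',['main_press','spare_top','power_block'],'w1')
see('top',['main_press','spare_top','power_block'])
delta([.516,.289,.075])
E
```

```text
wrist main_press [([0.5161, 0.2926, 0.052], 0.84)]
wrist spare_top [([0.4652, 0.2336, 0.0561], 0.71)]
wrist power_block [([0.4858, 0.2704, -0.0002], 0.82)]
top main_press [([0.5151, 0.2907, 0.0567], 0.52)]
top spare_top [([0.6046, -0.0106, 0.0627], 0.57), ([0.465, 0.236, 0.0492], 0.43)]
top power_block [([0.7562, -0.1682, 0.001], 0.73)]
t 2.23 tcp [0.4404 0.3729 0.2313] F [0.8 0.4 0.7] w -0.0
toolx 154.8 delta [-0.1042 -0.0437  0.1562]
```

View pics/w1.png

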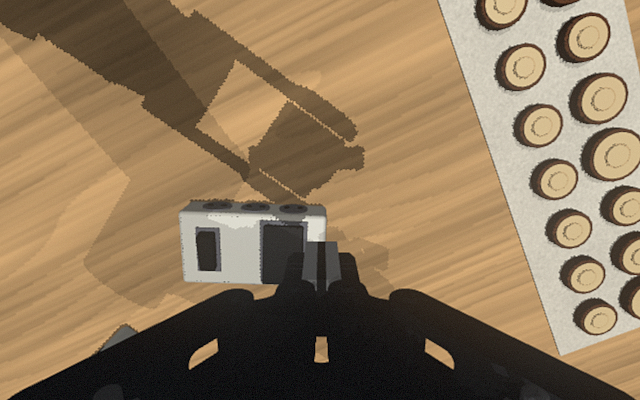

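The wrist view shows the block straight with the tool and the big rocker at (283,252). Next I'll go above the press point.

Call:
play_rows:
  commands:
    - [1,-0.035,-0.014,0.03,0]
    - [1,-0.035,-0.014,0.04,0]
    - [1,-0.035,-0.014,0.04,0]
    - [1,0,0,0.03,0]
    - [1,0,0,0.006,0]

```text
clock: 2.85
eef_pos: [0.5164, 0.2892, 0.0832]
tool_rot: [0.219, 0.976, -0.001, -0.002]
wrist_force: [-0.2, 0.5, 0.4]
gripper_width: 0.0002
grasp_force: 0.0
```

Run:
```python
from h import *
see('scene',['main_press','spare_top'])
delta([.518,.290,.047])
```

```text
scene main_press [([0.5193, 0.2938, 0.0533], 0.51)]
scene spare_top [([0.4681, 0.2304, 0.0545], 0.62)]
t 3.0 tcp [0.5182 0.2903 0.086 ] F [0.  0.9 0.6] w -0.0
toolx 154.8 delta [ 0.0001 -0.0004  0.039 ]
```

Call:
play_rows:
  commands:
    - [1,0,0,0.02,0]
    - [1,0,0,0.008,0]
    - [1,0,0,0.004,0]
    - [1,0,0,0.003,0]
    - [1,0,0,0.001,0]

```text
clock: 3.62
eef_pos: [0.52, 0.2892, 0.0503]
tool_rot: [0.219, 0.976, 0.001, 0.002]
wrist_force: [2.4, -1.3, 4.2]
gripper_width: 0.0001
grasp_force: 2.2
```

Call:
play_rows:
  commands:
    - [1,0,0,0.001,0]
    - [1,0,0,0.001,0]
    - [1,0,0,0,0]
    - [1,0,0,0,0]
    - [1,0,0,0,0]

```text
clock: 4.25
eef_pos: [0.5202, 0.2892, 0.0484]
tool_rot: [0.219, 0.976, 0.001, 0.002]
wrist_force: [4.3, -3.0, 6.8]
gripper_width: -0.0003
grasp_force: 4.2
```

Call:
play_rows:
  commands:
    - [1,0,0,0.001,0]
    - [1,0,0,0.001,0]
    - [1,0,0,0,0]
    - [1,0,0,0,0]
    - [1,0,0,0,0]

```text
clock: 4.88
eef_pos: [0.5203, 0.2893, 0.0482]
tool_rot: [0.219, 0.976, 0.001, 0.002]
wrist_force: [2.0, -2.7, 18.0]
gripper_width: -0.0001
grasp_force: 9.0
```

```bash
python3 -c "
from h import *
st()"
```

```text
t 4.88 tcp [0.5203 0.2893 0.0482] F [ 2.  -2.7 18. ] w -0.0
```

It has reached the stop: the force jumped without further travel. I'll push once more lightly and then lift.

Call:
play_rows:
  commands:
    - [1,0,0,0.001,0]
    - [1,0,0,0,0]
    - [1,0,0,-0.02,0]
    - [1,0,0,-0.06,0]
    - [1,0.02,0.0,-0.05,0]

```text
clock: 5.5
eef_pos: [0.4995, 0.2975, 0.1748]
tool_rot: [0.22, 0.975, -0.0, -0.002]
wrist_force: [0.6, 0.6, 0.1]
gripper_width: 0.0001
grasp_force: 0.0
```

Call:
play_rows:
  commands:
    - [1,0.05,0,-0.03,0]
    - [1,0.05,0,0,0]
    - [1,0,0,0,0]
    - [1,0,0,0,0]
    - [1,0,0,0,0]

```text
clock: 6.12
eef_pos: [0.4104, 0.3401, 0.2037]
tool_rot: [0.22, 0.976, -0.0, -0.0]
wrist_force: [-0.4, 1.3, -0.5]
gripper_width: 0.0001
grasp_force: 0.0
```

Run:
```python
from h import *
p=see('wrist',['main_press','spare_top'])
a=p['image'];q=see('scene',['fan_press','heat_press','fume_fan','glue_pot'])
b=cv2.resize(q['image'][200:320,400:520],(400,400),interpolation=cv2.INTER_CUBIC)
cv2.imwrite('pics/c1.png',np.hstack([a[:, 120:520],b]))
see('top',['fan_press','heat_press','fume_fan','glue_pot'])
delta([.466,-.266,.18])
```

```text
wrist main_press []
wrist spare_top [([0.4646, 0.2294, 0.0574], 0.91)]
scene fan_press [([0.6516, -0.3094, 0.1049], 0.64), ([0.467, -0.2672, 0.1038], 0.59), ([0.5036, -0.4648, 0.1062], 0.41)]
scene heat_press [([0.6065, -0.0162, 0.066], 0.46)]
scene fume_fan [([0.4808, -0.2668, 0.0021], 0.95), ([0.5142, -0.4568, 0.0037], 0.95), ([0.6552, -0.3236, -0.0011], 0.91)]
scene glue_pot [([0.5938, 0.0248, -0.0012], 0.63), ([0.3585, -0.1485, -0.0022], 0.17)]
top fan_press [([0.5078, -0.4626, 0.1009], 0.68), ([0.4681, -0.2642, 0.1071], 0.59), ([0.6511, -0.313, 0.1084], 0.59)]
top heat_press [([0.6046, -0.0111, 0.059], 0.45)]
top fume_fan [([0.5148, -0.4558, 0.0007], 0.93), ([0.4802, -0.2669, -0.0007], 0.76), ([0.6549, -0.3245, 0.0014], 0.59)]
top glue_pot [([0.5907, 0.026, -0.0001], 0.72)]
t 6.78 tcp [0.4099 0.3404 0.2043] F [ 0.7 -0.  -0.7] w -0.0
toolx 154.7 delta [-0.31   -0.5242  0.0243]
```

View pics/c1.png

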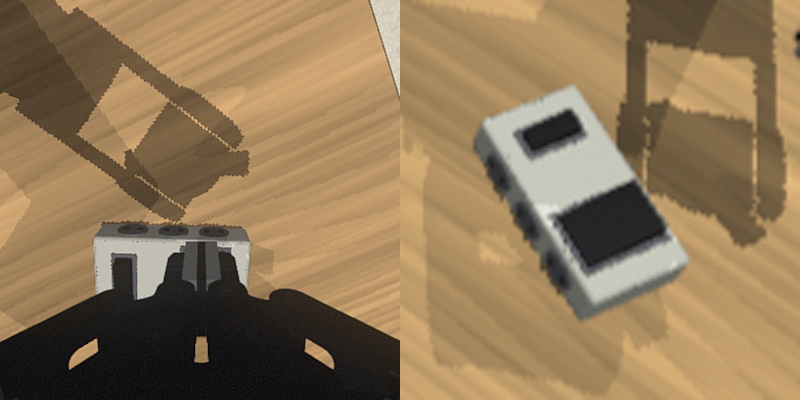

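The scene crop shows the big rocker at crop (610,225) and the small one at (550,130), and the block has not moved. The force stop confirms the big rocker is on. Next is the fan.

Call:
play_rows:
  commands:
    - [1,-0.028,-0.048,0,0]
    - [1,-0.028,-0.048,0,0]
    - [1,-0.028,-0.048,0,0]
    - [1,-0.028,-0.048,0,0]
    - [1,-0.028,-0.048,0,0]

```text
clock: 7.4
eef_pos: [0.4341, 0.062, 0.2046]
tool_rot: [0.219, 0.976, 0.0, 0.001]
wrist_force: [0.7, 1.6, 0.7]
gripper_width: 0.0003
grasp_force: 0.0
```

Call:
play_rows:
  commands:
    - [1,-0.028,-0.048,0,0]
    - [1,-0.028,-0.048,0,0]
    - [1,-0.028,-0.048,0,0]
    - [1,-0.028,-0.044,0,0]
    - [1,0,0,0,0]

```text
clock: 8.02
eef_pos: [0.4561, -0.1583, 0.2047]
tool_rot: [0.222, 0.975, -0.001, 0.002]
wrist_force: [-0.4, -0.7, 0.1]
gripper_width: -0.0003
grasp_force: 0.0
```

Run:
```python
from h import *
see('wrist',['fan_press','fume_fan'],'w2')
see('scene',['main_press','fan_press'])
see('top',['main_press'])
delta([.468,-.266,.12])
print(readout.read_state()['joint_pos'].round(2))
```

```text
wrist fan_press [([0.4644, -0.2669, 0.104], 0.87), ([0.4996, -0.4632, 0.1058], 0.84)]
wrist fume_fan [([0.5173, -0.4542, -0.0001], 0.71), ([0.4808, -0.2645, -0.0005], 0.63)]
scene main_press [([0.52, 0.2927, 0.0445], 0.79), ([0.4694, 0.2288, 0.0529], 0.56)]
scene fan_press [([0.6093, -0.0185, 0.0676], 0.67), ([0.5068, -0.4663, 0.1048], 0.65), ([0.4667, -0.2684, 0.1027], 0.51)]
top main_press [([0.5183, 0.2893, 0.0462], 0.52)]
t 8.43 tcp [ 0.4545 -0.153   0.2044] F [ 0.3  0.7 -0.4] w -0.0
toolx 154.8 delta [-0.0603 -0.0965  0.0843]
[-0.56  0.37  1.82  0.    0.95 -1.69]
```

View pics/w2.png

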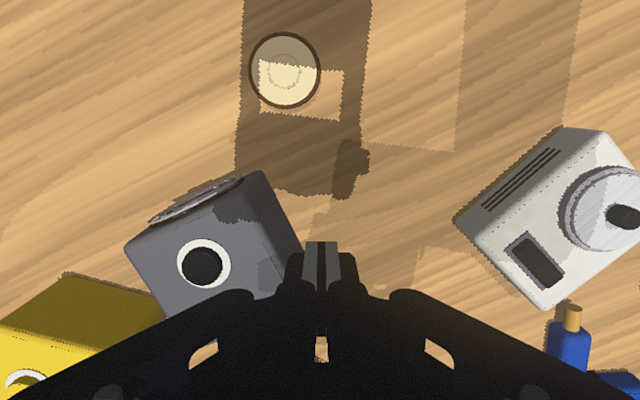

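The wrist view shows the grey fan's button at (203,265). The press point is now read at about 45 mm, so the rocker is on. Now moving to the fan button.

Call:
play_rows:
  commands:
    - [1,-0.03,-0.049,0,0]
    - [1,-0.029,-0.049,0.02,0]
    - [1,0,0,0.04,0]
    - [1,0,0,0.022,0]
    - [1,0,0,0,0]

```text
clock: 9.05
eef_pos: [0.4651, -0.2666, 0.1207]
tool_rot: [0.219, 0.976, 0.001, -0.002]
wrist_force: [-0.1, 1.0, -0.3]
gripper_width: -0.0
grasp_force: 0.0
```

Run:
```python
from h import *
delta([.466,-.267,.099])
```

```text
t 9.05 tcp [ 0.4651 -0.2666  0.1207] F [-0.1  1.  -0.3] w -0.0
toolx 154.7 delta [-0.001   0.      0.0217]
```

Call:
play_rows:
  commands:
    - [1,0,0,0.008,0]
    - [1,0,0,0.005,0]
    - [1,0,0,0.003,0]
    - [1,0,0,0.002,0]
    - [1,0,0,0,0]

```text
clock: 9.68
eef_pos: [0.4662, -0.2681, 0.1044]
tool_rot: [0.219, 0.976, -0.0, 0.0]
wrist_force: [0.5, 0.0, -0.0]
gripper_width: -0.0002
grasp_force: 0.0
```

Call:
play_rows:
  commands:
    - [1,0,0,0.001,0]
    - [1,0,0,0.001,0]
    - [1,0,0,0,0]
    - [1,0,0,0,0]
    - [1,0,0,0,0]

```text
clock: 10.3
eef_pos: [0.4662, -0.2682, 0.1024]
tool_rot: [0.219, 0.976, -0.0, 0.0]
wrist_force: [0.2, 0.9, 1.8]
gripper_width: -0.0003
grasp_force: 1.4
```

Call:
play_rows:
  commands:
    - [1,0,0,0.001,0]
    - [1,0,0,0.001,0]
    - [1,0,0,0.001,0]
    - [1,0,0,0,0]
    - [1,0,0,0,0]

```text
clock: 10.92
eef_pos: [0.4662, -0.2681, 0.0992]
tool_rot: [0.219, 0.976, -0.0, 0.0]
wrist_force: [0.3, 0.4, 1.0]
gripper_width: -0.0
grasp_force: 0.4
```

Call:
play_rows:
  commands:
    - [1,0,0,0.001,0]
    - [1,0,0,0.001,0]
    - [1,0,0,0,0]
    - [1,0,0,0,0]
    - [1,0,0,0,0]

```text
clock: 11.55
eef_pos: [0.4662, -0.2681, 0.099]
tool_rot: [0.219, 0.976, -0.0, 0.0]
wrist_force: [-2.5, 0.7, 13.5]
gripper_width: -0.0001
grasp_force: 6.7
```

The button bottomed out at 99 mm. Now I'll lift and turn for the pot.

Call:
play_rows:
  commands:
    - [1,0,0,0.0005,0]
    - [1,0,0,0,0]
    - [1,0,0,-0.02,0]
    - [1,0,0,-0.045,0.17]
    - [1,0,0,-0.04,0.17]

```text
clock: 12.18
eef_pos: [0.4656, -0.2677, 0.2025]
tool_rot: [0.384, 0.923, 0.0, -0.001]
wrist_force: [0.0, -0.2, -0.7]
gripper_width: 0.0002
grasp_force: 0.0
```

Call:
play_rows:
  commands:
    - [1,0,0,0,0.17]
    - [1,0,0,0,0.17]
    - [1,0,0,0,0.17]
    - [1,0,0,0,0]
    - [1,0,0,0,0]

```text
clock: 12.8
eef_pos: [0.4658, -0.2678, 0.2015]
tool_rot: [0.601, 0.799, 0.0, -0.0]
wrist_force: [0.4, 1.3, -0.9]
gripper_width: 0.0
grasp_force: 0.0
```

Run:
```python
from h import *
see('scene',['fan_press','fume_fan'])
p=see('top',['heat_press','glue_pot'])
m=models.masks_of(p,'glue_pot')[0]['pixels'].astype(np.uint8)
print(cv2.minAreaRect(cv2.findContours(m,0,2)[0][0]))
delta([.53,-.06,.18])
```

```text
scene fan_press [([0.4688, -0.2684, 0.0979], 0.64), ([0.5071, -0.466, 0.1041], 0.51), ([0.6497, -0.3092, 0.1067], 0.42)]
scene fume_fan [([0.5923, 0.0264, -0.0042], 0.71), ([0.5145, -0.4569, 0.0013], 0.68), ([0.654, -0.3243, 0.0008], 0.63)]
top heat_press [([0.4671, 0.2316, 0.0516], 0.62), ([0.6031, -0.0104, 0.059], 0.57)]
top glue_pot [([0.5913, 0.0272, -0.0008], 0.77), ([0.4665, 0.2334, 0.0499], 0.65)]
((295.080078125, 187.4894256591797), (39.87454605102539, 49.43805694580078), 73.0091781616211)
t 13.15 tcp [ 0.4661 -0.268   0.2018] F [-0.4 -0.3  0.7] w 0.0
toolx 106.0 delta [0.1824 0.1188 0.0218]
```

Call:
play_rows:
  commands:
    - [1,0.041,0.0405,0,0]
    - [1,0.041,0.0405,0,0]
    - [1,0.041,0.0405,0,0]
    - [1,0.041,0.0405,0,0]
    - [1,0.041,0.0405,0,0]

```text
clock: 13.78
eef_pos: [0.6052, -0.0135, 0.2019]
tool_rot: [0.602, 0.799, -0.0, 0.0]
wrist_force: [0.2, -0.5, 0.0]
gripper_width: -0.0002
grasp_force: 0.0
```

Call:
play_rows:
  commands:
    - [1,0,0,0.04,0]
    - [1,0,0,0.03,0]
    - [1,0,0,0.02,0]
    - [1,0,0,0.02,0]
    - [1,0,0,0,0]

```text
clock: 14.4
eef_pos: [0.603, -0.0149, 0.0902]
tool_rot: [0.602, 0.799, -0.001, -0.002]
wrist_force: [0.0, 0.6, -0.1]
gripper_width: 0.0
grasp_force: 0.0
```

Run:
```python
from h import *
see('wrist',['heat_press','glue_pot'],'w3')
see('scene',['heat_press','glue_pot','fume_fan'])
delta([.604,-.014,.059])
```

```text
wrist heat_press [([0.6045, -0.0147, 0.0611], 0.56)]
wrist glue_pot [([0.5878, 0.0261, 0.0004], 0.93)]
scene heat_press [([0.6053, -0.0187, 0.0668], 0.47)]
scene glue_pot [([0.5914, 0.0239, -0.0022], 0.83)]
scene fume_fan [([0.6517, -0.326, -0.0003], 0.78), ([0.5136, -0.4553, 0.0018], 0.72), ([0.4807, -0.2704, 0.0029], 0.65)]
t 14.75 tcp [ 0.6049 -0.0153  0.0928] F [0.6 0.2 0.6] w 0.0
toolx 106.0 delta [ 0.0016 -0.0005  0.0338]
```

View pics/w3.png

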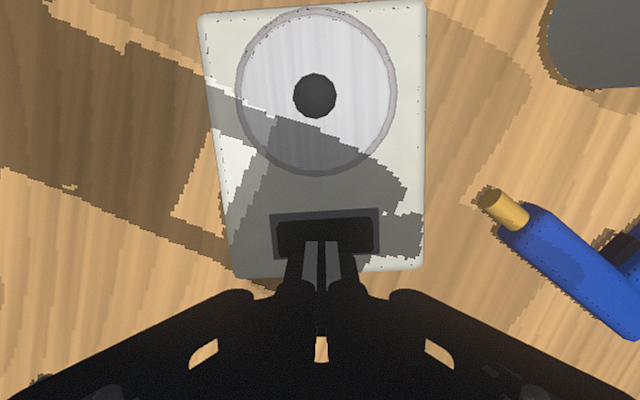

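The wrist view shows the fingertips (322,245) centred over the key at (325,235). Now I'll press it.

Call:
play_rows:
  commands:
    - [1,0,0,0.012,0]
    - [1,0,0,0.008,0]
    - [1,0,0,0.005,0]
    - [1,0,0,0.002,0]
    - [1,0,0,0.001,0]

```text
clock: 15.38
eef_pos: [0.6037, -0.0151, 0.0638]
tool_rot: [0.602, 0.799, -0.0, -0.001]
wrist_force: [-2.7, -0.3, 3.0]
gripper_width: 0.0
grasp_force: 1.4
```

Call:
play_rows:
  commands:
    - [1,0,0,0.001,0]
    - [1,0,0,0.001,0]
    - [1,0,0,0.001,0]
    - [1,0,0,0.001,0]
    - [1,0,0,0.001,0]

```text
clock: 16.0
eef_pos: [0.6043, -0.0152, 0.059]
tool_rot: [0.602, 0.799, -0.0, -0.0]
wrist_force: [-4.1, -0.2, 9.5]
gripper_width: -0.0
grasp_force: 5.1
```

Call:
play_rows:
  commands:
    - [1,0,0,0.001,0]
    - [1,0,0,0.001,0]
    - [1,0,0,0,0]
    - [1,0,0,0,0]
    - [1,0,0,0,0]

```text
clock: 16.62
eef_pos: [0.6043, -0.0152, 0.0589]
tool_rot: [0.602, 0.799, 0.0, 0.0]
wrist_force: [-4.4, 0.5, 15.0]
gripper_width: 0.0002
grasp_force: 7.8
```

The key bottomed out at 59 mm. I'll lift straight up and check everything.

Call:
play_rows:
  commands:
    - [1,0,0,-0.01,0]
    - [1,0,0,-0.03,0]
    - [1,0,0,-0.05,0]
    - [1,0,0,-0.05,0]
    - [1,0,0,0,0]

```text
clock: 17.25
eef_pos: [0.6083, -0.0159, 0.2016]
tool_rot: [0.602, 0.799, 0.003, 0.005]
wrist_force: [0.1, -0.9, -0.6]
gripper_width: 0.0001
grasp_force: 0.0
```

Call:
play_rows:
  commands:
    - [1,-0.05,-0.05,0,0]
    - [1,-0.05,-0.05,0,0]
    - [1,-0.02,-0.05,0,0]
    - [1,0,0,0,0]
    - [1,0,0,0,0]

```text
clock: 17.88
eef_pos: [0.5016, -0.1576, 0.1963]
tool_rot: [0.602, 0.798, 0.0, 0.0]
wrist_force: [1.0, -0.1, 0.5]
gripper_width: 0.0003
grasp_force: 0.0
```

Run:
```python
from h import *
Q=['main_press','spare_top','fan_press','heat_press','fume_fan','glue_pot']
see('scene',Q,'s9');see('top',Q);see('wrist',Q);st()
```

```text
scene main_press [([0.5238, 0.2917, 0.0451], 0.94)]
scene spare_top [([0.4674, 0.2307, 0.05], 0.64)]
scene fan_press [([0.6463, -0.3072, 0.1051], 0.66), ([0.4676, -0.27, 0.0968], 0.63), ([0.5051, -0.4667, 0.107], 0.43)]
scene heat_press [([0.6054, -0.0145, 0.06], 0.47)]
scene fume_fan [([0.652, -0.3233, -0.0012], 0.8), ([0.5134, -0.4533, 0.0031], 0.79), ([0.4821, -0.2692, 0.0014], 0.68)]
scene glue_pot [([0.5907, 0.0249, -0.0012], 0.95)]
top main_press [([0.5155, 0.2888, 0.0468], 0.76), ([0.4829, 0.2731, -0.0012], 0.25)]
top spare_top [([0.4674, 0.2354, 0.0499], 0.47)]
top fan_press [([0.6502, -0.3108, 0.1057], 0.66), ([0.5043, -0.4665, 0.1035], 0.4)]
top heat_press [([0.5997, -0.0078, 0.0571], 0.6)]
top fume_fan [([0.4769, -0.2638, -0.0004], 0.89), ([0.6518, -0.3241, -0.0004], 0.87), ([0.514, -0.4558, 0.0031], 0.73)]
top glue_pot [([0.5922, 0.0281, 0.0009], 0.76), ([0.4789, -0.2651, 0.0021], 0.38)]
wrist main_press [([0.6079, -0.0158, 0.0554], 0.67)]
wrist spare_top [([0.4811, -0.2688, 0.0015], 0.49)]
wrist fan_press [([0.6076, -0.016, 0.0564], 0.27)]
wrist heat_press [([0.6068, -0.0171, 0.0581], 0.93)]
wrist fume_fan [([0.4772, -0.2672, 0.0023], 0.56)]
wrist glue_pot [([0.5846, 0.0254, 0.0009], 0.98)]
t 18.93 tcp [ 0.5011 -0.1576  0.1968] F [ 0.3 -0.   1. ] w -0.0
```

View pics/s9.png

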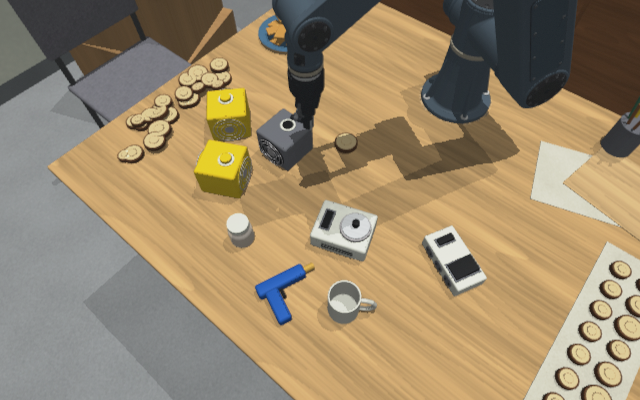

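All three switches read as pressed (about 46, 97 and 58 mm). The fan (285,138), pot (343,229) and the other things are where they were, and the arm is clear.

```bash
python3 -c "
from bench import job
print(job.close_job())"
```

```text
the job is handed in; nothing more can be done
None
```

I pressed the big rocker, then the fan button, then the glue-pot key, each to its stop and in that order; nothing visibly moved, the small rocker was left alone, and I handed the job in after about 19 s of the 45 s allowed.

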